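# Move the grinder's latched battery pack to its charging dock

## Robot

A 6-joint arm with a two-finger parallel gripper is mounted at the origin on the work surface. World frame = base frame: x ahead of the robot, y to its left, z up, the work surface at z = 0. Lengths are in m, angles in degrees, forces in N, time in s.
With the tool pointing down it reaches from about 0.375 to 0.9 m from the base axis. Payload 3.1 kg.
Tool frame: the origin (TCP) lies on the centre line of the jaws, within the pads' length; the fingertips stand 19 mm ahead of it and the grasp point (between the pads) is the TCP (nose_length is the z of the fingertips in the tool frame, in m); z points along the fingers, x is the direction in which the jaws open and shut, and the axes are right-handed (so a half turn about z gives the same grasp; the last joint's range is limited). The gripper opens to 87 mm and grips with 3 to 60 N. Pads are 19 mm wide; open, the fingers measure 117 mm over their backs; the gripper's body (75 mm by 190 mm) begins 51 mm behind the grasp point.
Start: joints at [-78.868, 30.224, 82.088, -0, 67.689, -10.227], TCP at [0.228, -0.582, 0.242] pointing down, gripper open.
Joint ranges: [-176.69, 176.69], [-43.24, 126.21], [12.49, 139.97], [-82, 262], [0, 151.66], [-163.58, 163.58]. Speed limits (degrees/s): [159.86, 159.86, 180, 180, 180, 180].

## Interface

Orientations are given as [roll, pitch, yaw] about the fixed x, y, z axes, in that order (R = Rz(yaw) Ry(pitch) Rx(roll)).
In Python, from plant import * gives the robot as it stands. The module is installed in compiled form; this text tells all that it offers.
- The arm moves only by the tool arm_command, never from a script. Its argument "plan" is a list of rows, each a list of 7 numbers: the shift along the tool's x, y, z in m, then the turn, a rotation vector about the tool's x, y, z in degrees, then the finger opening in m, from 0 to 0.087. In form: [[tx, ty, tz, wx, wy, wz, claw], ...]. A call has 1 to 8 rows; each row is the pose to reach, as a shift and turn from the pose commanded when the call began, along the tool's axes at that moment; what a row does not reach only later rows make up. A row lasts 1/12 s, in which the tool goes at most 41.7 mm and 7.16 degrees, less where a joint would pass 70% of its speed; a pose out of reach is approached as far as the arm can. A call with a gripper value outside its range is refused whole. The fingers move at their own pace and stop on an object; "squeeze" is the grip in N (left out, the last holds). Time passes only in rows, so rows that repeat a pose let the fingers close. It gives the time, the measured TCP pose, the force and the opening at its end, in the units of the state.
- get_state(): the state, without advancing time (a new reading comes with each control period).
- capture(name): name is "side" or "top" or "wrist"; returns a dict with "img" (384x512x3 uint8, blue, green, red), "intrinsics" (3x3 intrinsics, pixels), "k1" (the pictures are not rectified: a ray, as slopes to the right and down, at radius r is drawn at 1 + k1 r^2 times it, then the intrinsics apply), "camera_from_world" (4x4, takes a point from world to camera coordinates). Camera axes: x right, y down, z forward; pixel columns grow to the right and rows downward; lengths in m; the calibration is good to about 2 mm. A picture is of the moment at which its call begins. There is no depth.
- close_job(): hands the job in, once; it reports no verdict.
The state is a dict: "time_s": time; "qpos": joint angles; "dq": joint speeds; "joint_torque": joint torques, N m; "position": TCP position; "tool_rot": TCP orientation; "contact_force": force on the tool from outside, world axes, zero at the start; "moment": the same for the moment, N m; "opening": finger opening in m.
Only numpy, scipy, OpenCV 4.12 (cv2) and the standard library are available. Lean on these libraries where they do the work, as an engineer would, in place of code of your own. Each camera call takes 0.05 s, during which the arm holds its last target.

## Task

The bench grinder's battery pack is flat. Squeeze the sprung tab on its side in to free the catch, lift the pack out of the grinder without wrenching it, then put it in the empty charging dock, whose well sits loosely and must be found by feel, and push it gently, never hard, all the way home until its catch has sprung out and holds it. Leave the other things on the bench where they are.

Things in the scene. Friction and masses are not known exactly. Their poses are not given: they have to be found in the camera images.
- pack: Black battery pack, 60 mm (its x) by 44 mm (its y) by 86 mm tall, 0.25 to 0.5 kg. Origin: centre of its underside; z up. The lower 42 mm sit in a well, the upper 44 mm stand out. Sprung grey tab on its +y face. It fits a well only one way round: tab to the well's +y side.
- tab_pad (a point): Middle of the tab's outer face, 14 mm wide (pack x) by 28 mm tall, 66 mm above the pack's underside. Out, it stands 5 mm proud of the pack's +y face; pressed 5 mm it is flush. Squeezing the pack across its y (44 mm plus tab) presses it in fully and also holds the pack; the casing is sturdy, a firm squeeze does no harm.
- hook (a point): Outer top edge of the hook, one piece with the tab and moving with it: 18 mm wide, its flat top 31 mm above the pack's underside, 4.5 mm proud of the +y face when out. It catches under the well's lip. Sloped beneath, so it can also snap in by itself when the pack is pushed down.
- tab (a joint): Travel of the tab into the pack (m): 0 = out, 0.006 = end stop. Spring: 3 N at 0, about 8 N at 0.005. In a well the hook is surely clear of the lip from about 0.0048.
- pack_top (a point): Centre of the pack's flat top, 86 mm above its underside; a place to push it down with shut fingers.
- grinder: Fixed grey bench grinder. Origin: under the centre of its battery well, on the bench; z up. The well is in a block 100 x 96 mm, 80 mm tall. Next to it, towards +x, the body is 170 mm wide, 80 mm tall and ends at x = 230 mm; a 136 mm steel disc (top 92 mm above the bench) is centred at x = 145 mm.
- grinder_mouth (a point): Centre of the grinder's well at its rim, 80 mm above the bench, axes as the grinder. Well 62 x 46 mm (x, y), 42 mm deep; lead-in slopes 2 mm wide, 4 mm high; a 10 mm thick catch lip on the +y side. A sprung floor plate (7 N down, 4 N at 6 mm up) lifts the freed pack. Latched, the pack sits 1 mm above the floor. Over 45 N between pack and grinder breaks the catch (a 20 N pull on it, closed, can do that).
- dock: Fixed grey charging dock, no disc; housing 112 x 104 mm, 60 mm tall. Origin: under the centre of the housing, on the bench; z up. In its opening (88 x 84 mm) sits a loose-fitting black liner (74 x 70 mm) that holds the well and stays where it was last left: anywhere up to 6 mm off centre in x and in y, 4 mm high or low. Its place is not measured: feel for it.
- dock_mouth (a point): Centre of the housing, 65 mm above the bench: where the centre of the liner's rim would be with the liner centred. The liner's well: 62.5 x 46.5 mm (x, y), square-edged without lead-in, 42 mm deep, lip (+y) and sprung plate (raised 6 mm) as the grinder's. Home: pack within 1 mm of the floor; then the hook springs out once the tab is let go. Over 45 N between pack and dock harms it.
- steel_block: Bystander: dark steel block 70 x 50 x 50 mm. Origin: centre of its underside.
- wash_bottle: Bystander: white wash bottle, 68 mm across, 190 mm tall with a bent spout. Origin: centre of its underside.
- specimen_holder: Bystander: white round specimen holder on a 44 mm steel foot, with a brass pin, 80 mm tall. Origin: centre of its underside.
Things that resemble listed ones, but are neither listed nor needed, are in the scene too. Leave any pink look-alike of the pack alone.

How it is judged:
By the outcome, as a careful person would: the job done as asked, in the order asked, and still so for the second after the job is handed in, with the robot touching nothing.
It also fails if it takes over 64 s, if anything falls off the work surface, if the arm or the gripper's body presses on something with over 40 N, if the wrist force passes 120 N, or if a joint passes its speed limit or range.

## Working session

There is one attempt and no reset: what is moved stays moved. The work goes in short steps, Python scripts to look and compute and a tool call to move; the robot and the scene stay as the last step left them, time stands still between calls to the robot, and variables do not carry over. Pictures are saved under pics/ and viewed, and the job is handed in when it is done.

Besides the shell and the picture viewer there is one more tool, called after "Emit:" as name([rows], argument=value, ...), one row to a line, values as JSON. arm_command: Moves the arm, as the interface text tells. Its arguments: {"type":"object","properties":{"plan":{"type":"array","items":{"type":"array","items":{"type":"number"}}},"squeeze":{"type":"number"}},"required":["plan"]}

```bash
mkdir -p pics; cat > h.py <<'E'
import numpy as np, cv2, pickle
from plant import *
def snap(n,f):
    c=capture(n); cv2.imwrite('pics/'+f+'.png',c['img']); pickle.dump(c,open('pics/'+f+'.pkl','wb')); return c
def load(f): return pickle.load(open('pics/'+f+'.pkl','rb'))
def ray(c,u,v):
    K=np.array(c['intrinsics']); k1=c['k1']
    d=np.array([(u-K[0,2])/K[0,0],(v-K[1,2])/K[1,1]]); s=d.copy()
    for _ in range(50): s=d/(1+k1*(s@s))
    T=np.array(c['camera_from_world']); R=T[:3,:3]; t=T[:3,3]
    return -R.T@t, R.T@np.array([s[0],s[1],1.])
def onz(c,u,v,z):
    o,d=ray(c,u,v); return o+d*(z-o[2])/d[2]
def proj(c,p):
    T=np.array(c['camera_from_world']); q=T[:3,:3]@np.array(p)+T[:3,3]; s=q[:2]/q[2]; s=s*(1+c['k1']*(s@s)); K=np.array(c['intrinsics']); return K[0,0]*s[0]+K[0,2],K[1,1]*s[1]+K[1,2]
def tri(c1,p1,c2,p2):
    o1,d1=ray(c1,*p1);o2,d2=ray(c2,*p2)
    A=np.stack([d1,-d2],1); x=np.linalg.lstsq(A,o2-o1,rcond=None)[0]
    a=o1+d1*x[0];b=o2+d2*x[1]; return (a+b)/2,np.linalg.norm(a-b)
E
python3 - <<'E'
from h import *
for n in ['top','side','wrist']:
    c=snap(n,n+'0'); print(n,c['k1'],np.round(ray(c,256,192),3).tolist())
print(get_state())
E
```

```text
top -0.016313594787884977 [[0.22, 0.025, 1.361], [0.208, -0.029, -0.978]]
side 0.0251376509245792 [[0.247, 0.921, 0.709], [0.195, -0.817, -0.543]]
wrist -0.011357995426353426 [[0.302, -0.553, 0.385], [-0.272, -0.099, -0.957]]
{'time_s': 0.15, 'qpos': array([-7.88679854e+01,  3.02655599e+01,  8.21373866e+01, -2.93143010e-03,
        6.76873719e+01, -1.02243496e+01]), 'dq': array([-0.04970584, -0.10002943, -0.25971342, -0.01797935,  0.01956469,
       -0.02593426]), 'joint_torque': array([ 4.16325638e-04, -4.40430379e+01, -1.76841688e+01,  6.33429992e-02,
        5.52543718e-02, -9.00798318e-05]), 'position': array([ 0.22755088, -0.58156581,  0.24082081]), 'tool_rot': array([-1.79986635e+02,  8.93652488e-02, -6.86425103e+01]), 'contact_force': array([-0.02626169, -1.07290361, -0.99995399]), 'moment': array([ 0.0002884 , -0.02895837, -0.02936735]), 'opening': 0.08699995874881279}
```

View pics/top0.png

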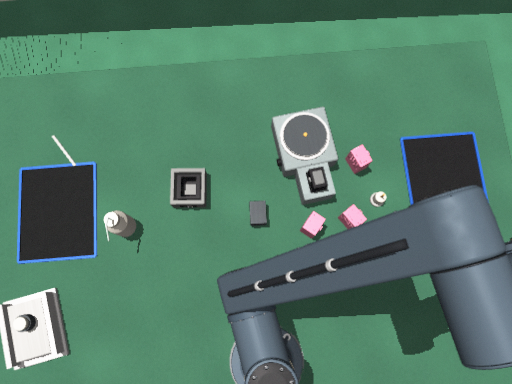

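View pics/side0.png

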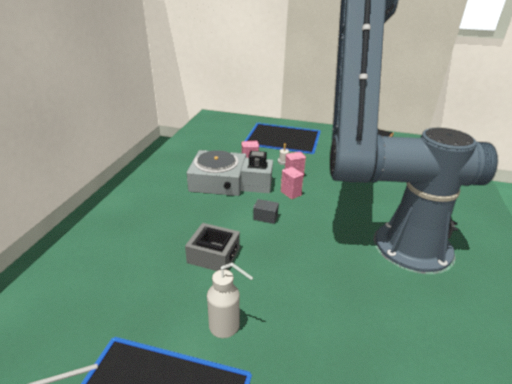

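View pics/wrist0.png

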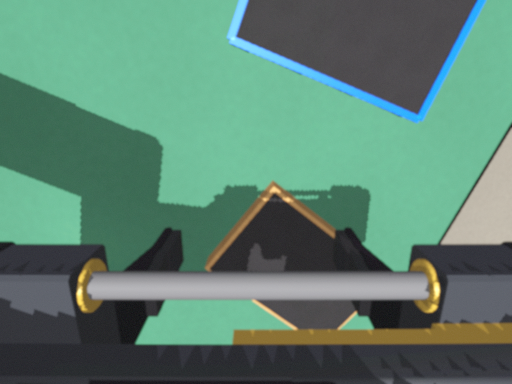

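```bash
python3 - <<'E'
from h import *
c=load('top0');a=c['img'][95:240,150:400]; cv2.imwrite('pics/z1.png',cv2.resize(a,None,fx=3.2,fy=3.2,interpolation=cv2.INTER_CUBIC))
d=c['img'][160:220,160:350]; d=np.clip(d.astype(float)*1.8,0,255).astype('uint8')
cv2.imwrite('pics/z2.png',np.vstack([cv2.resize(c['img'][155:215,160:220],(590,590),interpolation=cv2.INTER_CUBIC)]))
cv2.imwrite('pics/z3.png',cv2.resize(np.clip(c['img'][155:215,285:345]*1.6,0,255).astype('uint8'),(590,590),interpolation=cv2.INTER_CUBIC))
c=load('side0');a=c['img'][130:280,170:320]; cv2.imwrite('pics/z4.png',cv2.resize(a,None,fx=4,fy=4,interpolation=cv2.INTER_CUBIC))
for n,z in((( 317,182),.08),((188,187),.06),((305,135),.09)):
    print(n,onz(load('top0'),*n,z))
E
```

```text
(317, 182) [ 0.50799222 -0.19890207  0.08      ]
(188, 187) [0.5295277  0.19169159 0.06      ]
(305, 135) [ 0.65567339 -0.17751997  0.09      ]
```

View pics/z1.png

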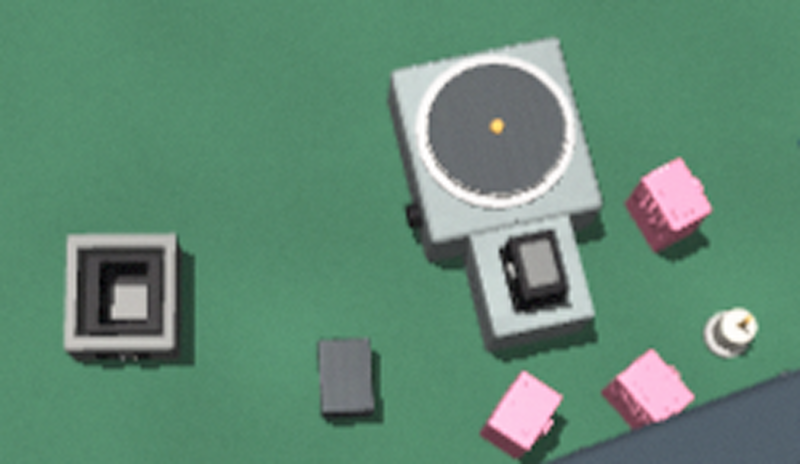

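View pics/z2.png

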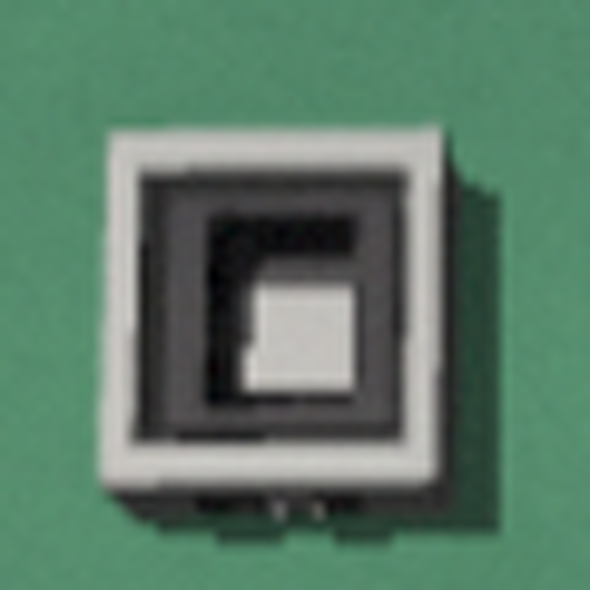

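View pics/z3.png

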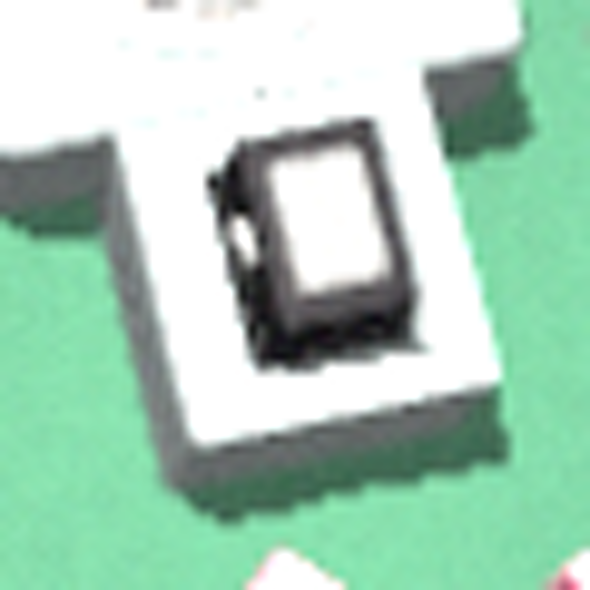

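View pics/z4.png

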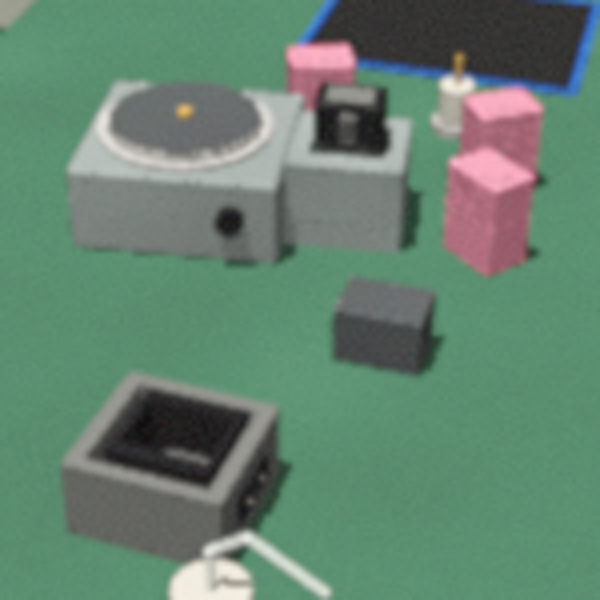

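```bash
cat >> h.py <<'E'
from scipy.spatial.transform import Rotation as Ro
def shift(target,yaw,cmd=None,cyaw=None):
    """tool-frame shift & turn from commanded (or measured) pose to tool-down target"""
    s=get_state(); p=np.array(s['position'] if cmd is None else cmd); y=s['tool_rot'][2] if cyaw is None else cyaw
    R=Ro.from_euler('xyz',[180,0,y],degrees=True); R2=Ro.from_euler('xyz',[180,0,yaw],degrees=True)
    return np.round(R.inv().apply(np.array(target)-p),4), np.round((R.inv()*R2).as_rotvec(degrees=True),2)
E
python3 - <<'E'
from h import *
print(shift((.53,.19,.25),-90,(0.228,-0.582,0.242),-68.64))
c=load('top0')
for n in [(115,222),(120,215)]: print(onz(c,*n,.0),onz(c,*n,.19))
print(c['intrinsics'][0][0],load('wrist0')['intrinsics'])
E
```

```text
(array([-0.609 , -0.5624, -0.008 ]), array([ 0.  , -0.  , 21.36]))
[0.45016357 0.43432362 0.        ] [0.4180924  0.37716768 0.19      ]
[0.47115864 0.41814291 0.        ] [0.43615605 0.36324619 0.19      ]
437.16374806029665 [[311.21842936   0.         257.77198608]
 [  0.         311.21842936 193.09100563]
 [  0.           0.           1.        ]]
```

Emit:
arm_command([
  [-0.609,-0.53,-0.02,0,0,21.36,0.087],
  [-0.609,-0.53,-0.02,0,0,21.36,0.087],
  [-0.609,-0.53,-0.02,0,0,21.36,0.087],
  [-0.609,-0.53,-0.02,0,0,21.36,0.087],
  [-0.609,-0.53,-0.02,0,0,21.36,0.087],
  [-0.609,-0.53,-0.02,0,0,21.36,0.087],
  [-0.609,-0.53,-0.02,0,0,21.36,0.087],
  [-0.609,-0.53,-0.02,0,0,21.36,0.087],
])

```text
time_s: 0.82
position: [0.3399, -0.2662, 0.2498]
tool_rot: [-180.0, 0.0, -90.0]
contact_force: [1.1, -0.5, 0.3]
opening: 0.0867
```

```bash
python3 - <<'E'
from h import *
print(get_state()['position'],shift((.51,.16,.26),-90))
E
```

```text
[ 0.33993993 -0.26623536  0.24978123] (array([-0.4264, -0.1697, -0.0102]), array([ 0.  ,  0.  , -0.05]))
```

Emit:
arm_command([
  [-0.42,-0.17,-0.01,0,0,0,0.087],
  [-0.42,-0.17,-0.01,0,0,0,0.087],
  [-0.42,-0.17,-0.01,0,0,0,0.087],
  [-0.42,-0.17,-0.01,0,0,0,0.087],
  [-0.42,-0.17,-0.01,0,0,0,0.087],
  [-0.42,-0.17,-0.01,0,0,0,0.087],
  [-0.42,-0.17,-0.01,0,0,0,0.087],
  [-0.42,-0.17,-0.01,0,0,0,0.087],
])

```text
time_s: 1.48
position: [0.4651, 0.0428, 0.2572]
tool_rot: [-180.0, -0.0, -90.0]
contact_force: [1.0, -0.8, -0.2]
opening: 0.0871
```

Emit:
arm_command([
  [-0.08,-0.01,0,0,0,0,0.087],
  [-0.08,-0.01,0,0,0,0,0.087],
  [-0.08,-0.01,0,0,0,0,0.087],
  [-0.08,-0.01,0,0,0,0,0.087],
])

```text
time_s: 1.82
position: [0.4745, 0.1227, 0.2569]
tool_rot: [180.0, -0.0, -89.7]
contact_force: [0.3, -1.0, -0.3]
opening: 0.0871
```

```bash
python3 - <<'E'
from h import *
print(get_state()['position'])
c=snap('wrist','w1'); cv2.imwrite('pics/w1b.png',np.clip(cv2.resize(c['img'],(800,600))*1.6,0,255).astype('uint8'))
E
```

```text
[0.47446383 0.12268988 0.25688259]
```

View pics/w1b.png

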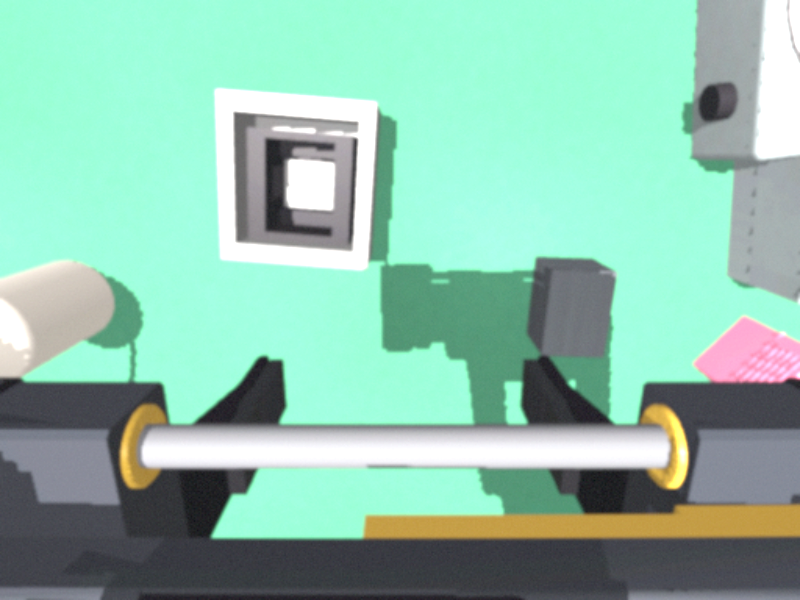

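```bash
python3 - <<'E'
from h import *
c=load('w1')
a=c['img'][50:180,130:250].astype(float)/255
a=(a**0.5*255).astype('uint8')
cv2.imwrite('pics/w1c.png',cv2.resize(a,None,fx=4.6,fy=4.6,interpolation=cv2.INTER_CUBIC))
E
```

```text
(no output)
```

View pics/w1c.png

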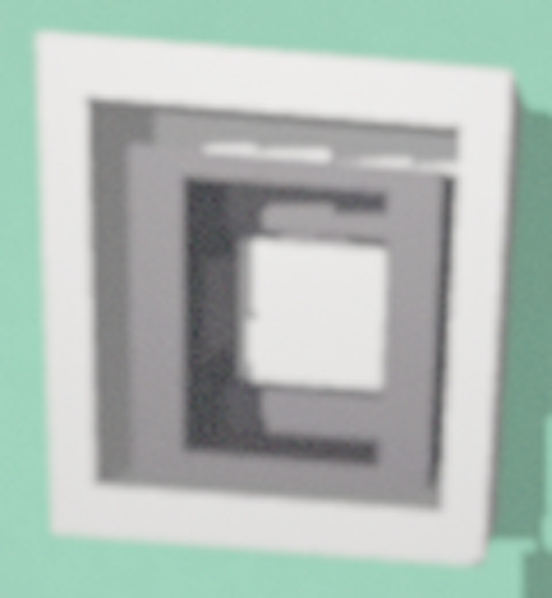

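Emit:
arm_command([
  [-0.01,0.0,0.04,0,0,0,0.087],
  [-0.01,0.0,0.08,0,0,0,0.087],
  [-0.01,0.0,0.09,0,0,0,0.087],
  [-0.01,0.0,0.09,0,0,0,0.087],
])

```text
time_s: 2.2
position: [0.4722, 0.1288, 0.1641]
tool_rot: [179.5, -0.0, -90.2]
contact_force: [0.4, 0.3, 0.5]
opening: 0.0867
```

```bash
python3 - <<'E'
from h import *
print(get_state()['position'])
c=snap('wrist','w2'); a=c['img'].astype(float)/255; cv2.imwrite('pics/w2b.png',cv2.resize((a**.5*255).astype('uint8')[:240],None,fx=1.56,fy=1.56))
E
```

```text
[0.47220122 0.12877119 0.16410766]
```

View pics/w2b.png

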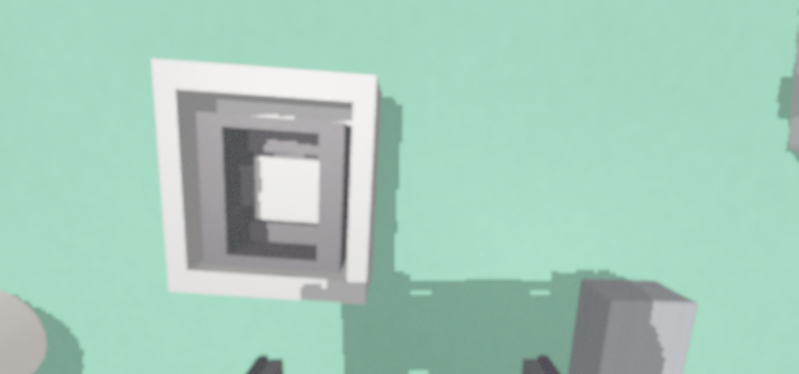

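Emit:
arm_command([
  [-0.04,0.0,0,0,0,0,0.087],
  [-0.08,0.0,0,0,0,0,0.087],
  [-0.1,0.0,0,0,0,0,0.087],
  [-0.1,0.0,0,0,0,0,0.087],
])

```text
time_s: 2.58
position: [0.4768, 0.2333, 0.1693]
tool_rot: [-179.7, 0.1, -89.9]
contact_force: [0.6, 0.1, 0.3]
opening: 0.0873
```

```bash
python3 - <<'E'
from h import *
print(get_state()['position'])
c=snap('wrist','w3'); a=c['img'].astype(float)/255; cv2.imwrite('pics/w3b.png',cv2.resize((a**.5*255).astype('uint8')[:240],None,fx=1.56,fy=1.56))
E
```

```text
[0.47677219 0.23326885 0.16925834]
```

View pics/w3b.png

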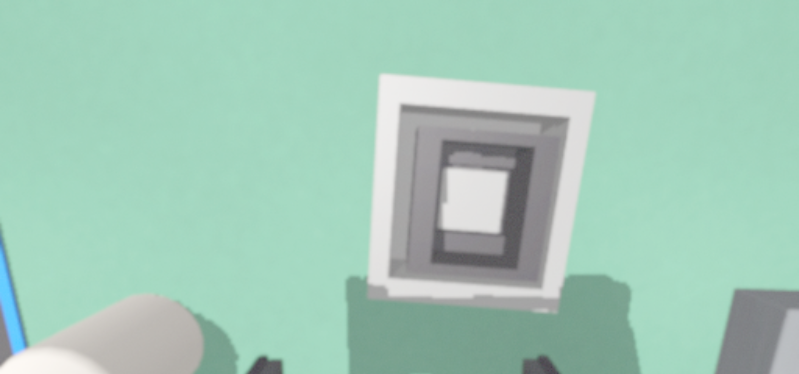

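```bash
python3 - <<'E'
from h import *
o=[]
for n,(x0,x1) in (('w2',(130,230)),('w3',(265,365))):
    a=load(n)['img'][65:185,x0:x1].astype(float)/255
    o.append(cv2.resize(np.clip(a**.5*1.0*255,0,255).astype('uint8'),None,fx=4,fy=4,interpolation=cv2.INTER_CUBIC))
cv2.imwrite('pics/w23.png',np.hstack(o))
E
```

```text
(no output)
```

View pics/w23.png

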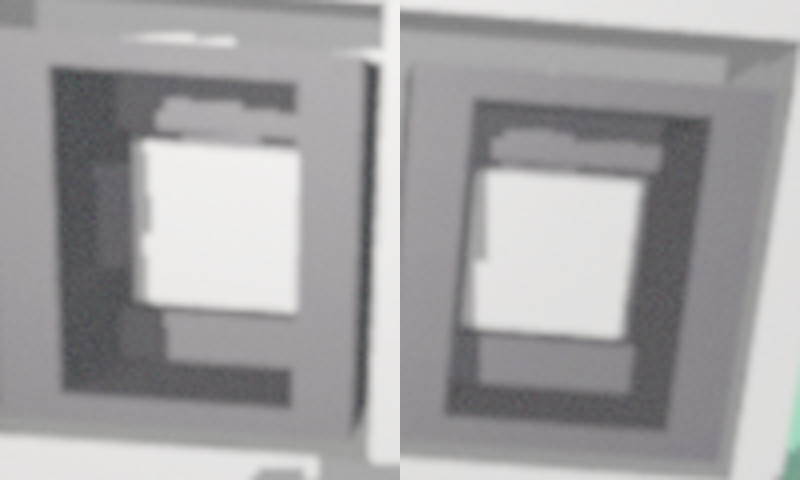

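```bash
python3 - <<'E'
from h import *
c2,c3=load('w2'),load('w3')
A=[(143,81.75),(204.25,85.75),(202.75,167),(145.75,162.5)]
B=[(283.75,90),(343,94.5),(332,172.5),(276.25,168)]
P=[]
for a,b in zip(A,B):
    p,e=tri(c2,a,c3,b); P.append(p); print(np.round(p*1e3,1),round(e*1e3,1))
P=np.array(P); print('well c',P.mean(0), 'sizes',[np.linalg.norm(P[i]-P[(i+1)%4]) for i in range(4)])
# housing outer
for n,c in(('w2',c2),('w3',c3)):
    hsv=cv2.cvtColor(c['img'],cv2.COLOR_BGR2HSV)
    m=((hsv[...,1]<60)&(hsv[...,2]>150)).astype('uint8')*255
    cv2.imwrite('pics/m_%s.png'%n,m)
    cs,_=cv2.findContours(m,cv2.RETR_EXTERNAL,cv2.CHAIN_APPROX_NONE)
    for k in cs:
        if cv2.contourArea(k)>2000: print(n,cv2.boundingRect(k),cv2.approxPolyDP(k,8,True)[:,0].tolist())
E
```

```text
[562.8 212.9  62.4] 0.0
[559.7 167.4  63.2] 0.1
[498.3 171.8  64. ] 0.2
[501.7 217.6  62.4] 0.0
well c [0.5306237  0.19242935 0.06297928] sizes [np.float64(0.04565172007476932), np.float64(0.061501623981371704), np.float64(0.04593492313158105), np.float64(0.06122279817729926)]
w2 (92, 280, 337, 20) [[92, 286], [95, 297], [428, 295], [427, 280]]
w2 (96, 37, 146, 156) [[97, 37], [108, 186], [192, 192], [209, 183], [119, 172], [113, 57], [226, 66], [217, 78], [226, 82], [222, 179], [233, 180], [241, 48]]
w3 (89, 281, 340, 17) [[89, 287], [92, 297], [428, 295], [425, 281]]
w3 (0, 188, 111, 57) [[110, 192], [77, 192], [0, 241], [69, 243], [50, 224]]
w3 (236, 47, 146, 144) [[244, 47], [236, 181], [357, 190], [381, 59]]
```

```bash
python3 - <<'E'
from h import *
c=load('w3')
for c,L in((c,[(244,47),(381,59),(357.5,191),(236,182)]),(load('w2'),[(97,37.5),(241,48),(234.5,194),(108,186)])):
    P=np.array([onz(c,u,v,.06) for u,v in L]); 
    print(np.round(P*1e3,1).tolist(),P.mean(0),[round(np.linalg.norm(P[i]-P[(i+1)%4])*1e3,1) for i in range(4)])
    d=(P[0]+P[1]-P[2]-P[3]); e=P[0]+P[3]-P[1]-P[2]; print(np.degrees(np.arctan2(d[1],d[0])),np.degrees(np.arctan2(-e[0],e[1])))
print(get_state()['position'],shift((.508,-.199,.25),-81.8))
E
```

```text
[[593.4, 243.2, 60.0], [585.4, 139.8, 60.0], [481.5, 148.0, 60.0], [489.1, 251.1, 60.0]] [0.53736464 0.19554294 0.06      ] [np.float64(103.7), np.float64(104.3), np.float64(103.4), np.float64(104.6)]
-4.396502666450097 -4.332980602956354
[[593.3, 243.8, 60.0], [585.8, 139.8, 60.0], [474.2, 147.3, 60.0], [481.5, 252.0, 60.0]] [0.53369512 0.1957252  0.06      ] [np.float64(104.3), np.float64(111.8), np.float64(105.0), np.float64(112.1)]
-4.03762095497559 -4.063890934988159
[0.47634215 0.2315394  0.16896025] (array([ 0.4306, -0.0309, -0.081 ]), array([ 0. ,  0. , -8.1]))
```

Emit:
arm_command([
  [0.43,-0.01,-0.06,0,0,-8.2,0.087],
  [0.43,-0.01,-0.06,0,0,-8.2,0.087],
  [0.43,-0.01,-0.06,0,0,-8.2,0.087],
  [0.43,-0.01,-0.06,0,0,-8.2,0.087],
  [0.43,-0.01,-0.06,0,0,-8.2,0.087],
  [0.43,-0.01,-0.06,0,0,-8.2,0.087],
  [0.43,-0.01,-0.06,0,0,-8.2,0.087],
  [0.43,-0.01,-0.06,0,0,-8.2,0.087],
])

```text
time_s: 3.3
position: [0.4817, -0.099, 0.2142]
tool_rot: [-179.9, -0.1, -81.9]
contact_force: [1.1, 0.4, -0.2]
opening: 0.087
```

```bash
python3 - <<'E'
from h import *
print(get_state()['position'],shift((.50,-.199,.22),-81.8))
E
```

```text
[ 0.48168371 -0.09900447  0.21421498] (array([ 0.1016, -0.0041, -0.0058]), array([ 0.  ,  0.  , -0.15]))
```

Emit:
arm_command([
  [0.04,-0.004,-0.005,0,0,0,0.087],
  [0.075,-0.004,-0.005,0,0,0,0.087],
  [0.075,-0.004,-0.005,0,0,0,0.087],
  [0.075,-0.004,-0.005,0,0,0,0.087],
  [0.075,-0.004,-0.005,0,0,0,0.087],
])

```text
time_s: 3.72
position: [0.4959, -0.1695, 0.2181]
tool_rot: [180.0, 0.0, -81.9]
contact_force: [-0.2, -0.8, -0.2]
opening: 0.0868
```

```bash
python3 - <<'E'
from h import *
print(get_state()['position'])
c=snap('wrist','w4'); a=c['img'].astype(float)/255; cv2.imwrite('pics/w4b.png',cv2.resize((a**.5*255).astype('uint8'),None,fx=1.56,fy=1.56))
E
```

```text
[ 0.49592072 -0.16951435  0.21806347]
```

View pics/w4b.png

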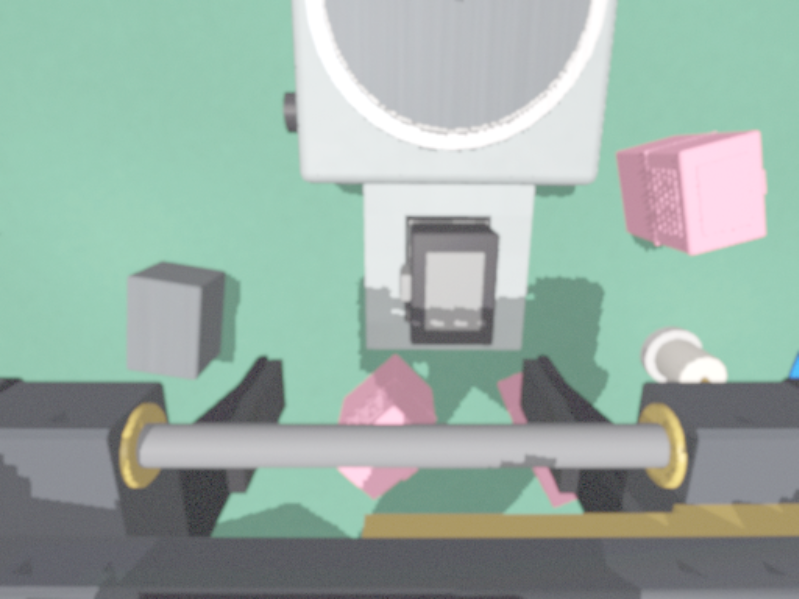

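```bash
python3 - <<'E'
from h import *
c=load('w4'); s=512/799.
def A(L,z):
    P=np.array([onz(c,u*s,v*s,z) for u,v in L])
    d=(P[0]+P[1]-P[2]-P[3]); e=P[0]+P[3]-P[1]-P[2]
    print(np.round(P.mean(0),4),[round(np.linalg.norm(P[i]-P[(i+1)%4])*1e3,1) for i in range(4)],np.degrees(np.arctan2(d[1],d[0])),np.degrees(np.arctan2(-e[0],e[1])))
A([(364,183),(534,184),(524,349),(366,349)],.08)
A([(413,226),(497,231),(494.5,342.5),(411,342)],.125)
a=(c['img'].astype(float)/255)**.5*255
cv2.imwrite('pics/z5.png',cv2.resize(a.astype('uint8')[105:235,220:355],None,fx=4.4,fy=4.4,interpolation=cv2.INTER_CUBIC))
E
```

```text
[ 0.5119 -0.1947  0.08  ] [np.float64(96.2), np.float64(100.8), np.float64(99.0), np.float64(101.2)] 8.227380273518198 7.88693005187649
[ 0.5137 -0.1939  0.125 ] [np.float64(41.2), np.float64(58.6), np.float64(43.8), np.float64(60.7)] 8.711090514944575 6.205510099731012
```

View pics/z5.png

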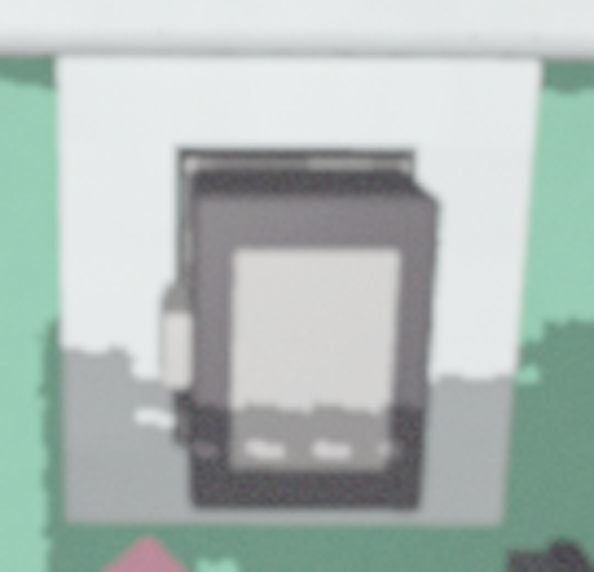

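```bash
python3 - <<'E'
from h import *
c=load('w4')
def A(L,z):
    P=np.array([onz(c,u/4.4+220-.4,v/4.4+105-.4,z) for u,v in L])
    d=(P[0]+P[1]-P[2]-P[3]); e=P[0]+P[3]-P[1]-P[2]
    print(np.round(P.mean(0),4),[round(np.linalg.norm(P[i]-P[(i+1)%4])*1e3,1) for i in range(4)],np.degrees(np.arctan2(d[1],d[0])),np.degrees(np.arctan2(-e[0],e[1])))
A([(57,57),(542,60),(502,524),(66,524)],.08)
A([(191,197),(438,205),(418,508),(192,508)],.125)
# top0 block from z1 (scale 3.2, off 150,95): 
t=load('top0')
L=[(470,240),(573,216),(592,320),(491,340)]
P=np.array([onz(t,u/3.2+150-.35,v/3.2+95-.35,.08) for u,v in L]); print(P.mean(0),P)
print(onz(t,498/3.2+150-.35,126/3.2+95-.35,.092))
E
```

```text
[ 0.5116 -0.1943  0.08  ] [np.float64(97.4), np.float64(100.5), np.float64(96.9), np.float64(101.0)] 7.686085173458768 7.8761801455586316
[ 0.5119 -0.1936  0.125 ] [np.float64(43.0), np.float64(56.6), np.float64(42.0), np.float64(58.0)] 8.058931069695975 7.102629536767122
[ 0.5092097 -0.1952568  0.08     ] [[ 0.55135188 -0.14146218  0.08      ]
 [ 0.56672    -0.24154815  0.08      ]
 [ 0.46493537 -0.24713514  0.08      ]
 [ 0.45383154 -0.15088175  0.08      ]]
[ 0.65803808 -0.17838187  0.092     ]
```

```bash
python3 - <<'E'
from h import *
print(get_state()['tool_rot'],get_state()['position'],shift((.512,-.194,.107),-82.1))
E
```

```text
[ 1.79958543e+02  4.06267334e-02 -8.18531725e+01] [ 0.49594683 -0.1685291   0.21791204] (array([ 0.0275, -0.0123,  0.1109]), array([-0.  , -0.  ,  0.25]))
```

Emit:
arm_command([
  [0.0275,-0.0125,0.04,0,0,0.25,0.087],
  [0.0275,-0.0125,0.07,0,0,0.25,0.087],
  [0.0275,-0.0125,0.09,0,0,0.25,0.087],
  [0.0275,-0.0125,0.1,0,0,0.25,0.087],
  [0.0275,-0.0125,0.106,0,0,0.25,0.087],
  [0.0275,-0.0125,0.111,0,0,0.25,0.087],
  [0.0275,-0.0125,0.111,0,0,0.25,0.087],
])

```text
time_s: 4.35
position: [0.5135, -0.1935, 0.1068]
tool_rot: [-180.0, -0.0, -82.0]
contact_force: [-0.7, -0.9, -0.4]
opening: 0.0872
```

```bash
python3 - <<'E'
from h import *
s=get_state();print(s['position'],s['tool_rot'],s['contact_force'],s['moment'],shift((.512,-.194,.106),-82.1))
c=snap('wrist','w5'); a=c['img'].astype(float)/255; cv2.imwrite('pics/w5b.png',cv2.resize((a**.5*255).astype('uint8'),None,fx=1.56,fy=1.56))
E
```

```text
[ 0.51354417 -0.1935217   0.10678107] [-1.79995790e+02 -2.75911262e-03 -8.19855696e+01] [-0.65279469 -0.86936463 -0.43053653] [ 0.04028952 -0.01694844 -0.02323485] (array([0.0003, 0.0016, 0.0008]), array([-0.  , -0.  ,  0.11]))
```

View pics/w5b.png

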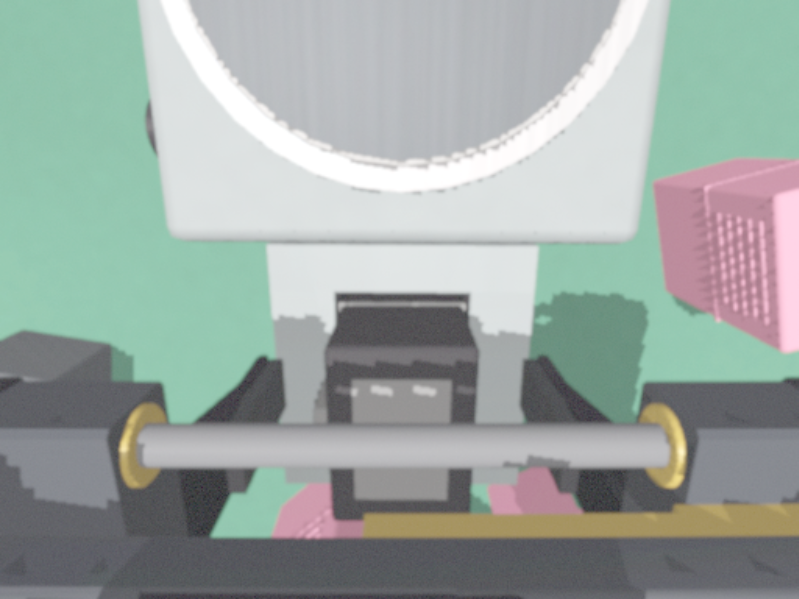

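Emit:
arm_command([
  [0,0.001,0.001,0,0,0,0.07],
  [0,0.001,0.001,0,0,0,0.056],
  [0,0.001,0.001,0,0,0,0.053],
  [0,0.001,0.001,0,0,0,0.051],
  [0,0.001,0.001,0,0,0,0.05],
  [0,0.001,0.001,0,0,0,0.05],
], squeeze=12)

```text
time_s: 4.9
position: [0.5125, -0.1943, 0.1058]
tool_rot: [-180.0, 0.0, -82.1]
contact_force: [-0.1, 2.2, 0.1]
opening: 0.0555
```

Emit:
arm_command([
  [0,0,0,0,0,0,0.047],
  [0,0,0,0,0,0,0.045],
  [0,0,0,0,0,0,0.045],
], squeeze=12)

```text
time_s: 5.15
position: [0.5122, -0.1937, 0.1056]
tool_rot: [180.0, 0.1, -82.1]
contact_force: [-0.3, 2.0, 1.7]
opening: 0.0464
```

Emit:
arm_command([
  [0,0,0,0,0,0,0.044],
  [0,0,0,0,0,0,0.042],
  [0,0,0,0,0,0,0.04],
  [0,0,0,0,0,0,0.04],
], squeeze=30)

```text
time_s: 5.48
position: [0.5124, -0.1942, 0.1056]
tool_rot: [180.0, 0.0, -82.1]
contact_force: [0.1, 3.0, 3.0]
opening: 0.044
```

```bash
python3 - <<'E'
from h import *
s=get_state();print(s['position'],s['tool_rot'],s['contact_force'],s['moment'],s['opening'])
E
```

```text
[ 0.51239411 -0.19420837  0.10559552] [ 1.79992615e+02  1.60128876e-02 -8.20531615e+01] [0.13772666 3.04032109 2.99978095] [ 0.59271104  0.0511063  -0.00182005] 0.044032247024874065
```

Emit:
arm_command([
  [0,0,-0.001,0,0,0,0.04],
  [0,0,-0.002,0,0,0,0.04],
  [0,0,-0.003,0,0,0,0.04],
  [0,0,-0.004,0,0,0,0.04],
], squeeze=40)

```text
time_s: 5.82
position: [0.5124, -0.1943, 0.1095]
tool_rot: [180.0, 0.0, -82.0]
contact_force: [-0.4, 2.5, -0.3]
opening: 0.0442
```

```bash
python3 - <<'E'
from h import *
s=get_state();print(s['position'],s['tool_rot'],s['contact_force'],s['moment'],s['opening'])
E
```

```text
[ 0.51235314 -0.19429316  0.10952997] [ 1.79984165e+02  8.19860135e-03 -8.20456828e+01] [-0.41860011  2.46641701 -0.3306753 ] [ 0.46659091  0.01480813 -0.00464432] 0.044189244321477826
```

Emit:
arm_command([
  [-0.0003,0,-0.003,0,0,0,0.04],
  [-0.0005,0,-0.006,0,0,0,0.04],
  [-0.0005,0,-0.009,0,0,0,0.04],
  [-0.0005,0,-0.013,0,0,0,0.04],
  [-0.0005,0,-0.018,0,0,0,0.04],
  [-0.0005,0,-0.023,0,0,0,0.04],
  [-0.0005,0,-0.028,0,0,0,0.04],
  [-0.0005,0,-0.033,0,0,0,0.04],
])

```text
time_s: 6.48
position: [0.5124, -0.1939, 0.1432]
tool_rot: [-180.0, -0.0, -82.0]
contact_force: [0.4, -0.9, -4.2]
opening: 0.0438
```

```bash
python3 - <<'E'
from h import *
s=get_state();print(s['position'],s['tool_rot'],s['contact_force'],s['moment'],s['opening'])
E
```

```text
[ 0.51243334 -0.19393407  0.14324914] [-1.79988368e+02 -1.68875354e-02 -8.20471429e+01] [ 0.38717982 -0.92423904 -4.23566062] [-0.01472978  0.05787386 -0.06099204] 0.04384809724170749
```

```bash
python3 - <<'E'
from h import *
print(shift((.5312,.1924,.21),-94.2))
E
```

```text
(array([-0.38  , -0.072 , -0.0668]), array([ 0.  , -0.  , 12.15]))
```

Emit:
arm_command([
  [0,0,-0.01,0,0,0,0.04],
  [0,0,-0.025,0,0,0,0.04],
  [0,0,-0.04,0,0,0,0.04],
  [-0.03,0,-0.055,0,0,2,0.04],
  [-0.06,0,-0.067,0,0,4,0.04],
  [-0.09,0,-0.067,0,0,6,0.04],
  [-0.12,0,-0.067,0,0,8,0.04],
  [-0.15,0,-0.067,0,0,10,0.04],
])

```text
time_s: 7.15
position: [0.4913, -0.0441, 0.2108]
tool_rot: [-179.9, -0.0, -92.2]
contact_force: [0.5, 0.5, -5.4]
opening: 0.0437
```

```bash
python3 - <<'E'
from h import *
s=get_state();print(s['position'],s['contact_force'],s['opening'],shift((.5312,.1924,.16),-94.2))
E
```

```text
[ 0.49131632 -0.04407484  0.21077851] [ 0.49267378  0.5263612  -5.42575235] 0.04366915976274454 (array([-0.2378, -0.0308,  0.0508]), array([ 0.  , -0.  ,  2.02]))
```

Emit:
arm_command([
  [-0.03,-0.004,0,0,0,1,0.04],
  [-0.06,-0.008,0,0,0,2,0.04],
  [-0.09,-0.012,0,0,0,2,0.04],
  [-0.12,-0.016,0.005,0,0,2,0.04],
  [-0.15,-0.02,0.01,0,0,2,0.04],
  [-0.18,-0.024,0.015,0,0,2,0.04],
  [-0.205,-0.028,0.02,0,0,2,0.04],
  [-0.225,-0.031,0.025,0,0,2,0.04],
])

```text
time_s: 7.82
position: [0.5308, 0.1808, 0.1852]
tool_rot: [-179.9, 0.0, -94.0]
contact_force: [0.4, -0.1, -5.2]
opening: 0.0439
```

Emit:
arm_command([
  [-0.01,0,0,0,0,0,0.04],
  [-0.01,0,0,0,0,0,0.04],
  [-0.01,0,0,0,0,0,0.04],
])

```text
time_s: 8.07
position: [0.5311, 0.1882, 0.185]
tool_rot: [180.0, -0.1, -94.0]
contact_force: [-0.4, -0.9, -4.4]
opening: 0.0438
```

```bash
python3 - <<'E'
from h import *
s=get_state();print(s['position'],s['tool_rot'],s['contact_force'],s['moment'],s['opening'],shift((.5312,.1924,.14),-94.2))
for n in('wrist','top','side'): 
  c=snap(n,n+'6'); a=c['img'].astype(float)/255; cv2.imwrite('pics/%s6b.png'%n,cv2.resize((a**.5*255).astype('uint8'),None,fx=1.56,fy=1.56))
E
```

```text
[0.53108767 0.18819442 0.185027  ] [ 1.79996995e+02 -5.14822363e-02 -9.39746595e+01] [-0.43348579 -0.94530085 -4.39475169] [-0.00051246  0.00255792  0.01165662] 0.04379545374457384 (array([-0.0042,  0.0002,  0.045 ]), array([-0.  , -0.  ,  0.23]))
```

View pics/wrist6b.png

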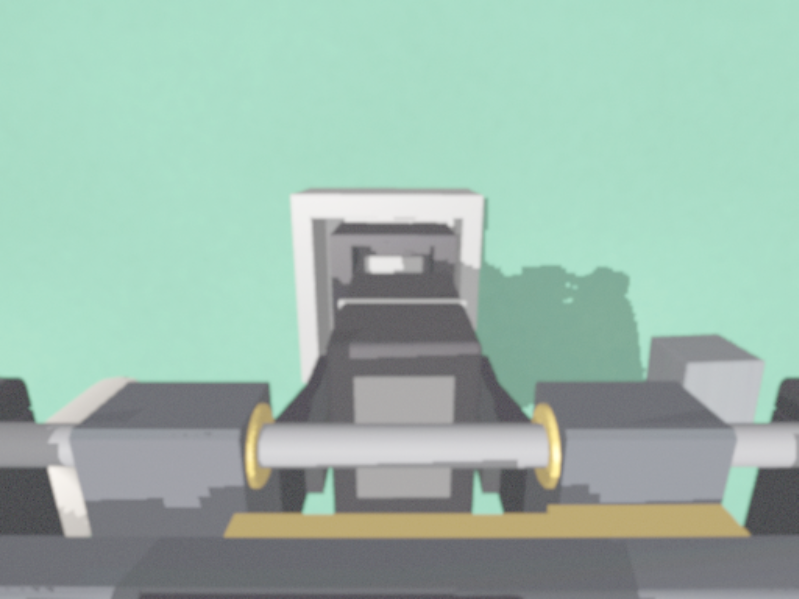

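View pics/side6b.png

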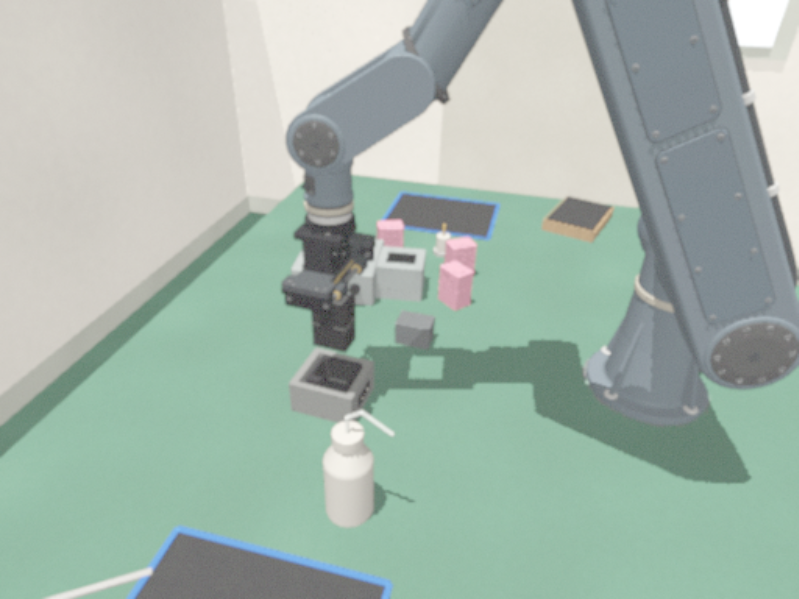

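Emit:
arm_command([
  [-0.004,0,0.01,0,0,0.2,0.04],
  [-0.004,0,0.025,0,0,0.2,0.04],
  [-0.004,0,0.038,0,0,0.2,0.04],
  [-0.004,0,0.046,0,0,0.2,0.04],
  [-0.004,0,0.048,0,0,0.2,0.04],
  [-0.004,0,0.048,0,0,0.2,0.04],
  [-0.004,0,0.048,0,0,0.2,0.04],
])

```text
time_s: 8.8
position: [0.5321, 0.1923, 0.1368]
tool_rot: [-180.0, 0.0, -94.3]
contact_force: [0.9, -0.7, -4.4]
opening: 0.044
```

```bash
python3 - <<'E'
from h import *
s=get_state();print(s['position'],s['tool_rot'],s['contact_force'],s['moment'],s['opening'],shift((.5312,.1924,.13),-94.2))
for n in('wrist',): 
  c=snap(n,n+'7'); a=c['img'].astype(float)/255; cv2.imwrite('pics/%s7b.png'%n,cv2.resize((a**.5*255).astype('uint8'),None,fx=1.56,fy=1.56))
E
```

```text
[0.53208601 0.19225789 0.13678829] [-1.79969228e+02  7.61424546e-03 -9.42793342e+01] [ 0.87393996 -0.65498771 -4.4042526 ] [0.01314611 0.03673136 0.02232338] 0.04403225817935868 (array([-0.0001,  0.0009,  0.0068]), array([ 0.  ,  0.  , -0.08]))
```

View pics/wrist7b.png

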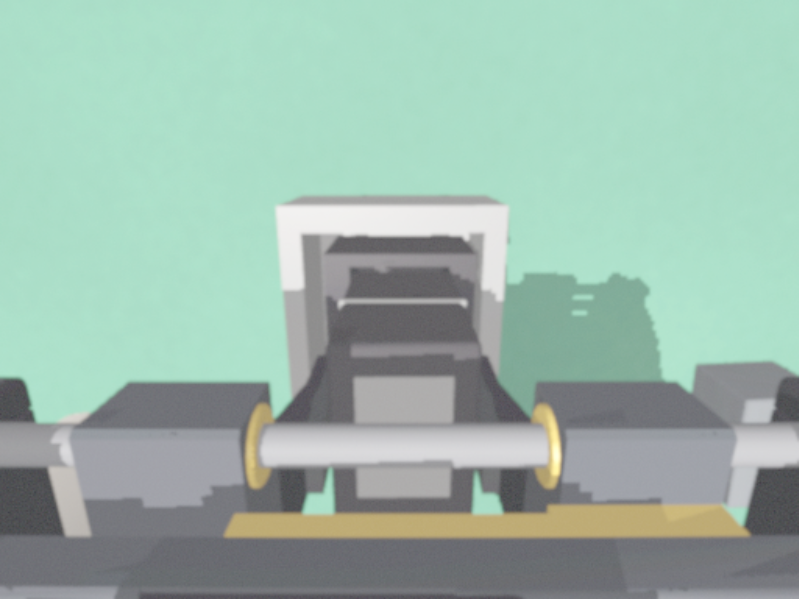

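Emit:
arm_command([
  [0,0.0005,0.002,0,0,0,0.04],
  [0,0.0005,0.004,0,0,0,0.04],
  [0,0.0005,0.005,0,0,0,0.04],
])

```text
time_s: 9.1
position: [0.5312, 0.1925, 0.1318]
tool_rot: [-180.0, 0.0, -94.2]
contact_force: [-0.8, -0.4, -3.4]
opening: 0.0437
```

Emit:
arm_command([
  [0,0,0.001,0,0,0,0.04],
  [0,0,0.002,0,0,0,0.04],
])

```text
time_s: 9.27
position: [0.5312, 0.1925, 0.1296]
tool_rot: [-180.0, 0.0, -94.2]
contact_force: [0.1, -0.7, -3.9]
opening: 0.044
```

Emit:
arm_command([
  [0,0,0.0005,0,0,0,0.04],
  [0,0,0.001,0,0,0,0.04],
])

```text
time_s: 9.43
position: [0.5312, 0.1925, 0.1286]
tool_rot: [180.0, -0.0, -94.2]
contact_force: [0.1, -0.2, -4.9]
opening: 0.0437
```

Emit:
arm_command([
  [0,0,0.0005,0,0,0,0.04],
  [0,0,0.001,0,0,0,0.04],
])

```text
time_s: 9.6
position: [0.5312, 0.1925, 0.1276]
tool_rot: [-180.0, 0.0, -94.3]
contact_force: [0.1, -0.1, -4.1]
opening: 0.0442
```

Emit:
arm_command([
  [0,0,0.0005,0,0,0,0.04],
  [0,0,0.001,0,0,0,0.04],
])

```text
time_s: 9.77
position: [0.5312, 0.1925, 0.1266]
tool_rot: [-180.0, 0.0, -94.3]
contact_force: [-0.1, 0.6, -3.7]
opening: 0.0435
```

Emit:
arm_command([
  [0,0,0.0005,0,0,0,0.04],
  [0,0,0.001,0,0,0,0.04],
])

```text
time_s: 9.93
position: [0.5312, 0.1925, 0.1256]
tool_rot: [-180.0, 0.0, -94.3]
contact_force: [-0.5, 0.6, -3.4]
opening: 0.0435
```

Emit:
arm_command([
  [0,0,0.0005,0,0,0,0.04],
  [0,0,0.001,0,0,0,0.04],
])

```text
time_s: 10.1
position: [0.5312, 0.1925, 0.1246]
tool_rot: [180.0, -0.0, -94.3]
contact_force: [-0.4, -0.5, -4.7]
opening: 0.0439
```

Emit:
arm_command([
  [0,0,0.001,0,0,0,0.04],
  [0,0,0.002,0,0,0,0.04],
  [0,0,0.003,0,0,0,0.04],
  [0,0,0.004,0,0,0,0.04],
])

```text
time_s: 10.43
position: [0.5311, 0.1925, 0.1205]
tool_rot: [180.0, -0.0, -94.3]
contact_force: [0.3, 0.2, -4.4]
opening: 0.0437
```

Emit:
arm_command([
  [0,0,0.0015,0,0,0,0.04],
  [0,0,0.003,0,0,0,0.04],
  [0,0,0.0045,0,0,0,0.04],
  [0,0,0.006,0,0,0,0.04],
])

```text
time_s: 10.77
position: [0.5311, 0.1925, 0.1144]
tool_rot: [180.0, -0.0, -94.3]
contact_force: [0.1, 0.3, -4.9]
opening: 0.0438
```

Emit:
arm_command([
  [0,0,0.0015,0,0,0,0.04],
  [0,0,0.003,0,0,0,0.04],
  [0,0,0.0045,0,0,0,0.04],
  [0,0,0.006,0,0,0,0.04],
])

```text
time_s: 11.1
position: [0.5312, 0.1925, 0.1085]
tool_rot: [-180.0, -0.0, -94.2]
contact_force: [0.0, -0.1, -4.1]
opening: 0.0439
```

Emit:
arm_command([
  [0,0,0.0015,0,0,0,0.04],
  [0,0,0.003,0,0,0,0.04],
  [0,0,0.0045,0,0,0,0.04],
  [0,0,0.006,0,0,0,0.04],
])

```text
time_s: 11.43
position: [0.5312, 0.1925, 0.1025]
tool_rot: [-180.0, 0.0, -94.3]
contact_force: [1.1, -0.1, -5.3]
opening: 0.044
```

Emit:
arm_command([
  [0,0,0.001,0,0,0,0.04],
  [0,0,0.002,0,0,0,0.04],
  [0,0,0.003,0,0,0,0.04],
  [0,0,0.004,0,0,0,0.04],
])

```text
time_s: 11.77
position: [0.5312, 0.1925, 0.0986]
tool_rot: [-180.0, 0.0, -94.3]
contact_force: [0.3, -0.1, -2.9]
opening: 0.0441
```

Emit:
arm_command([
  [0,0,0.001,0,0,0,0.04],
  [0,0,0.002,0,0,0,0.04],
  [0,0,0.003,0,0,0,0.04],
  [0,0,0.003,0,0,0,0.04],
])

```text
time_s: 12.1
position: [0.531, 0.1925, 0.0954]
tool_rot: [180.0, -0.0, -94.3]
contact_force: [0.3, 0.3, -4.5]
opening: 0.0438
```

Nothing touched yet, so 1 mm steps from here with a force reading each time.

Emit:
arm_command([
  [0,0,0.0005,0,0,0,0.04],
  [0,0,0.001,0,0,0,0.04],
])

```text
time_s: 12.27
position: [0.5313, 0.1925, 0.0946]
tool_rot: [-180.0, 0.0, -94.2]
contact_force: [0.3, 0.7, -4.9]
opening: 0.0439
```

Emit:
arm_command([
  [0,0,0.0005,0,0,0,0.04],
  [0,0,0.001,0,0,0,0.04],
])

```text
time_s: 12.43
position: [0.5312, 0.1925, 0.0936]
tool_rot: [-180.0, 0.0, -94.2]
contact_force: [0.2, -0.4, -4.5]
opening: 0.0438
```

Emit:
arm_command([
  [0,0,0.0005,0,0,0,0.04],
  [0,0,0.001,0,0,0,0.04],
])

```text
time_s: 12.6
position: [0.5313, 0.1924, 0.0928]
tool_rot: [-180.0, -0.0, -94.2]
contact_force: [0.2, 0.1, -0.8]
opening: 0.0438
```

Emit:
arm_command([
  [0,0,0.0005,0,0,0,0.04],
  [0,0,0.001,0,0,0,0.04],
  [0,0,0.0015,0,0,0,0.04],
  [0,0,0.002,0,0,0,0.04],
])

```text
time_s: 12.93
position: [0.5313, 0.1924, 0.0909]
tool_rot: [-180.0, -0.0, -94.2]
contact_force: [-1.0, -0.1, 0.6]
opening: 0.0439
```

Emit:
arm_command([
  [0,0,0.0005,0,0,0,0.04],
  [0,0,0.001,0,0,0,0.04],
  [0,0,0.0015,0,0,0,0.04],
])

```text
time_s: 13.18
position: [0.5312, 0.1924, 0.0892]
tool_rot: [-180.0, -0.0, -94.2]
contact_force: [-0.7, -1.4, 1.8]
opening: 0.0439
```

Emit:
arm_command([
  [0,0,0.0005,0,0,0,0.04],
  [0,0,0.001,0,0,0,0.04],
])

```text
time_s: 13.35
position: [0.5313, 0.1924, 0.0882]
tool_rot: [-180.0, -0.0, -94.2]
contact_force: [-1.2, -1.5, 2.0]
opening: 0.0438
```

Emit:
arm_command([
  [0,0,0.0005,0,0,0,0.04],
  [0,0,0.0005,0,0,0,0.04],
])

```text
time_s: 13.52
position: [0.5313, 0.1924, 0.0877]
tool_rot: [-180.0, -0.0, -94.2]
contact_force: [-0.6, -1.7, 1.1]
opening: 0.0436
```

Emit:
arm_command([
  [0,0,0.0003,0,0,0,0.04],
  [0,0,0.0003,0,0,0,0.04],
])

```text
time_s: 13.68
position: [0.5313, 0.1925, 0.0874]
tool_rot: [-180.0, -0.0, -94.2]
contact_force: [-1.2, -1.3, 1.6]
opening: 0.0438
```

Emit:
arm_command([
  [0,0,0.0003,0,0,0,0.04],
  [0,0,0.0003,0,0,0,0.04],
])

```text
time_s: 13.85
position: [0.5312, 0.1925, 0.0871]
tool_rot: [-180.0, -0.0, -94.2]
contact_force: [-0.3, -1.0, 2.0]
opening: 0.0439
```

Emit:
arm_command([
  [0,0,0.0003,0,0,0,0.04],
  [0,0,0.0003,0,0,0,0.04],
])

```text
time_s: 14.02
position: [0.5313, 0.1924, 0.0869]
tool_rot: [-180.0, -0.0, -94.2]
contact_force: [-1.0, -1.4, 4.0]
opening: 0.0435
```

Emit:
arm_command([
  [0,0,0.0003,0,0,0,0.04],
  [0,0,0.0003,0,0,0,0.04],
])

```text
time_s: 14.18
position: [0.5313, 0.1924, 0.0868]
tool_rot: [-180.0, -0.0, -94.2]
contact_force: [0.1, -1.2, 5.7]
opening: 0.0438
```

Emit:
arm_command([
  [0,0,0.0002,0,0,0,0.04],
  [0,0,0.0002,0,0,0,0.04],
])

```text
time_s: 14.35
position: [0.5313, 0.1924, 0.0868]
tool_rot: [-180.0, -0.0, -94.2]
contact_force: [-1.2, -1.4, 5.9]
opening: 0.0437
```

Emit:
arm_command([
  [0,0,0.0004,0,0,0,0.04],
  [0,0,0.0004,0,0,0,0.04],
])

```text
time_s: 14.52
position: [0.5313, 0.1924, 0.0867]
tool_rot: [-180.0, -0.0, -94.2]
contact_force: [-1.5, -1.9, 8.0]
opening: 0.0439
```

Emit:
arm_command([
  [0,0,0,0,0,0,0.0455],
  [0,0,0,0,0,0,0.047],
  [0,0,0,0,0,0,0.048],
  [0,0,0,0,0,0,0.049],
])

```text
time_s: 14.85
position: [0.5318, 0.1936, 0.0862]
tool_rot: [-179.9, 0.1, -94.3]
contact_force: [-0.2, 3.4, 3.9]
opening: 0.0484
```

Emit:
arm_command([
  [0,0,0,0,0,0,0.051],
  [0,0,0,0,0,0,0.053],
  [0,0,0,0,0,0,0.056],
  [0,0,0,0,0,0,0.06],
])

```text
time_s: 15.18
position: [0.5311, 0.1921, 0.0854]
tool_rot: [180.0, -0.1, -94.2]
contact_force: [0.3, -0.2, 0.3]
opening: 0.0567
```

```bash
python3 - <<'E'
from h import *
s=get_state();print(s['position'],s['tool_rot'],s['contact_force'],s['moment'],s['opening'])
for n in('wrist',): 
  c=snap(n,n+'8'); a=c['img'].astype(float)/255; cv2.imwrite('pics/%s8b.png'%n,cv2.resize((a**.5*255).astype('uint8'),None,fx=1.56,fy=1.56))
E
```

```text
[0.53106334 0.19207787 0.08543227] [ 1.79974597e+02 -5.32639545e-02 -9.42193816e+01] [ 0.33023756 -0.17130346  0.29089466] [ 0.01811234 -0.00620946  0.0141028 ] 0.05666375340149983
```

View pics/wrist8b.png

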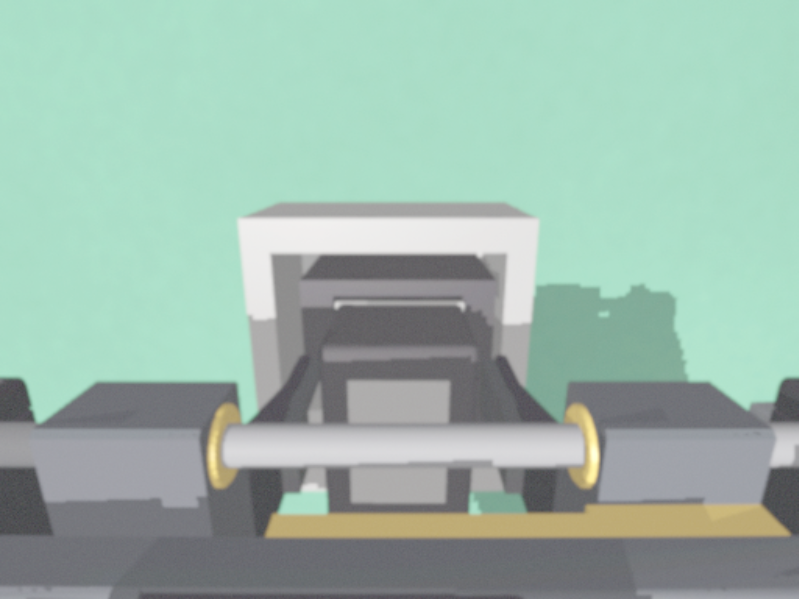

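Emit:
arm_command([
  [0,0,0,0,0,0,0.07],
  [0,0,0,0,0,0,0.08],
  [0,0,-0.005,0,0,0,0.08],
  [0,0,-0.02,0,0,0,0.08],
  [0,0,-0.045,0,0,0,0.08],
  [0,0,-0.07,0,0,0,0.08],
  [0,0,-0.085,0,0,0,0.08],
  [0,0,-0.085,0,0,0,0.08],
])

```text
time_s: 15.9
position: [0.5335, 0.1927, 0.1746]
tool_rot: [-179.6, 0.1, -94.2]
contact_force: [0.5, -0.4, 0.2]
opening: 0.0795
```

```bash
python3 - <<'E'
from h import *
s=get_state();print(s['position'],s['tool_rot'],s['contact_force'],s['opening'])
for n in('wrist','side','top'): 
  c=snap(n,n+'9'); a=c['img'].astype(float)/255; cv2.imwrite('pics/%s9b.png'%n,cv2.resize((a**.5*255).astype('uint8'),None,fx=1.56,fy=1.56))
c=load('side9');a=(c['img'].astype(float)/255)**.5*255; cv2.imwrite('pics/s9z.png',cv2.resize(a.astype('uint8')[180:280,160:280],None,fx=6,fy=6,interpolation=cv2.INTER_CUBIC))
E
```

```text
[0.53350847 0.19274599 0.17456679] [-1.79566454e+02  8.50974497e-02 -9.42443372e+01] [ 0.48116625 -0.36026665  0.15152446] 0.07949262140067896
```

View pics/wrist9b.png

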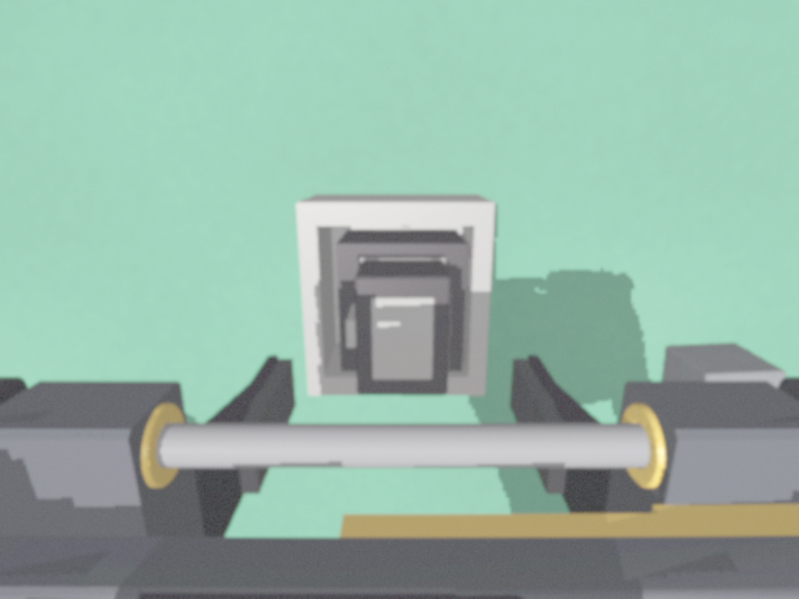

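View pics/s9z.png

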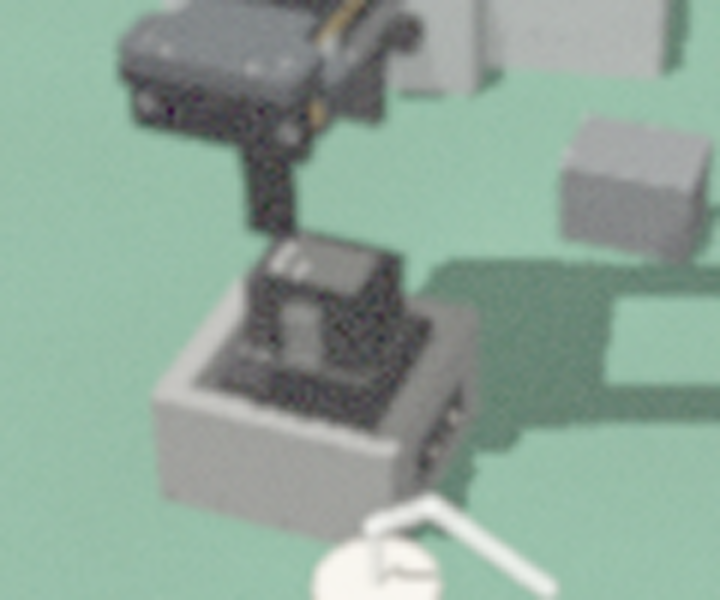

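Emit:
arm_command([
  [0,0,0,0,0,0,0.04],
  [0,0,0,0,0,0,0.01],
  [0,0,0,0,0,0,0],
  [0,0,0.005,0,0,0,0],
  [0,0,0.015,0,0,0,0],
  [0,0,0.025,0,0,0,0],
  [0,0,0.03,0,0,0,0],
  [0,0,0.03,0,0,0,0],
], squeeze=15)

```text
time_s: 16.72
position: [0.5297, 0.1922, 0.1386]
tool_rot: [179.8, -0.1, -94.3]
contact_force: [0.0, 0.8, -0.6]
opening: 0.0345
```

```bash
python3 - <<'E'
from h import *
s=get_state();print(s['position'],s['tool_rot'],s['contact_force'],s['opening'])
E
```

```text
[0.52972157 0.19222574 0.13863981] [ 1.79751985e+02 -5.61347385e-02 -9.42550888e+01] [ 0.04784767  0.76026796 -0.59376282] 0.03446202485448162
```

Emit:
arm_command([
  [0,0,0,0,0,0,0],
  [0,0,0,0,0,0,0],
  [0,0,0,0,0,0,0],
  [0,0,0,0,0,0,0],
  [0,0,0,0,0,0,0],
  [0,0,0,0,0,0,0],
])

```text
time_s: 17.22
position: [0.5313, 0.1925, 0.1412]
tool_rot: [-180.0, 0.0, -94.3]
contact_force: [-1.0, 0.5, -0.1]
opening: 0.0017
```

Emit:
arm_command([
  [0,0,0.001,0,0,0,0],
  [0,0,0.003,0,0,0,0],
  [0,0,0.004,0,0,0,0],
  [0,0,0.005,0,0,0,0],
  [0,0,0.006,0,0,0,0],
])

```text
time_s: 17.63
position: [0.5311, 0.1925, 0.1346]
tool_rot: [180.0, -0.0, -94.3]
contact_force: [-0.8, 0.4, -0.1]
opening: 0.0005
```

Emit:
arm_command([
  [0,0,0.001,0,0,0,0],
  [0,0,0.002,0,0,0,0],
  [0,0,0.002,0,0,0,0],
])

```text
time_s: 17.88
position: [0.531, 0.1925, 0.1326]
tool_rot: [180.0, -0.0, -94.3]
contact_force: [0.7, -0.5, -0.4]
opening: 0.0004
```

Emit:
arm_command([
  [0,0,0.001,0,0,0,0],
  [0,0,0.002,0,0,0,0],
  [0,0,0.003,0,0,0,0],
  [0,0,0.003,0,0,0,0],
])

```text
time_s: 18.22
position: [0.531, 0.1924, 0.1296]
tool_rot: [180.0, -0.0, -94.3]
contact_force: [-0.7, -1.0, 0.0]
opening: 0.0003
```

Emit:
arm_command([
  [0,0,0.0005,0,0,0,0],
  [0,0,0.001,0,0,0,0],
])

```text
time_s: 18.38
position: [0.5312, 0.1925, 0.1288]
tool_rot: [-180.0, 0.0, -94.3]
contact_force: [-0.6, -0.6, 0.1]
opening: 0.0003
```

Emit:
arm_command([
  [0,0,0.0005,0,0,0,0],
  [0,0,0.0005,0,0,0,0],
])

```text
time_s: 18.55
position: [0.5311, 0.1925, 0.1282]
tool_rot: [180.0, -0.0, -94.3]
contact_force: [0.5, 0.5, -0.4]
opening: 0.0004
```

Emit:
arm_command([
  [0,0,0.0005,0,0,0,0],
  [0,0,0.0005,0,0,0,0],
])

```text
time_s: 18.72
position: [0.5311, 0.1925, 0.1278]
tool_rot: [180.0, -0.0, -94.3]
contact_force: [0.2, 0.4, -0.3]
opening: 0.0005
```

Emit:
arm_command([
  [0,0,0.0005,0,0,0,0],
  [0,0,0.0005,0,0,0,0],
])

```text
time_s: 18.88
position: [0.5311, 0.1925, 0.1273]
tool_rot: [180.0, -0.0, -94.2]
contact_force: [-0.2, 0.2, 0.7]
opening: 0.0002
```

Emit:
arm_command([
  [0,0,0.0005,0,0,0,0],
  [0,0,0.0005,0,0,0,0],
])

```text
time_s: 19.05
position: [0.5311, 0.1925, 0.1267]
tool_rot: [180.0, -0.0, -94.3]
contact_force: [-0.6, 0.1, -0.4]
opening: 0.0004
```

Emit:
arm_command([
  [0,0,0.0005,0,0,0,0],
  [0,0,0.0005,0,0,0,0],
])

```text
time_s: 19.22
position: [0.5313, 0.1925, 0.1264]
tool_rot: [-180.0, 0.0, -94.2]
contact_force: [-1.0, 0.7, 1.2]
opening: 0.0005
```

Emit:
arm_command([
  [0,0,0.0005,0,0,0,0],
  [0,0,0.0005,0,0,0,0],
])

```text
time_s: 19.38
position: [0.5313, 0.1925, 0.126]
tool_rot: [-180.0, 0.0, -94.3]
contact_force: [1.1, -0.6, 1.1]
opening: 0.0005
```

Emit:
arm_command([
  [0,0,0.0005,0,0,0,0],
  [0,0,0.0005,0,0,0,0],
])

```text
time_s: 19.55
position: [0.5313, 0.1925, 0.1254]
tool_rot: [-180.0, 0.0, -94.3]
contact_force: [-0.5, -0.3, 3.1]
opening: 0.0003
```

Emit:
arm_command([
  [0,0,0.0005,0,0,0,0],
  [0,0,0.0005,0,0,0,0],
])

```text
time_s: 19.72
position: [0.5314, 0.1925, 0.1251]
tool_rot: [-180.0, 0.0, -94.3]
contact_force: [-1.1, -0.2, 4.9]
opening: 0.0007
```

Emit:
arm_command([
  [0,0,-0.002,0,0,0,0],
  [0,0,-0.02,0,0,0,0],
  [0,0,-0.05,0,0,0,0],
  [0,0.03,-0.09,0,0,0,0],
  [0,0.06,-0.12,0,0,0,0],
  [0,0.06,-0.12,0,0,0,0],
  [0,0.06,-0.12,0,0,0,0],
  [0,0.06,-0.12,0,0,0,0],
])

```text
time_s: 20.38
position: [0.4715, 0.197, 0.2448]
tool_rot: [-179.9, 0.0, -94.2]
contact_force: [0.2, -0.0, -0.4]
opening: 0.0004
```

```bash
python3 - <<'E'
from h import *
s=get_state();print(s['time_s'],s['position'],s['contact_force'])
o=[]
for n in('wrist','side','top'): 
  c=snap(n,n+'10')
  a=(c['img'].astype(float)/255)**.6*255
  cv2.imwrite('pics/%s10b.png'%n,cv2.resize(a.astype('uint8'),None,fx=1.56,fy=1.56))
E
```

```text
20.3833 [0.47153978 0.19697324 0.24479612] [ 0.19212601 -0.03971245 -0.38441327]
```

View pics/wrist10b.png

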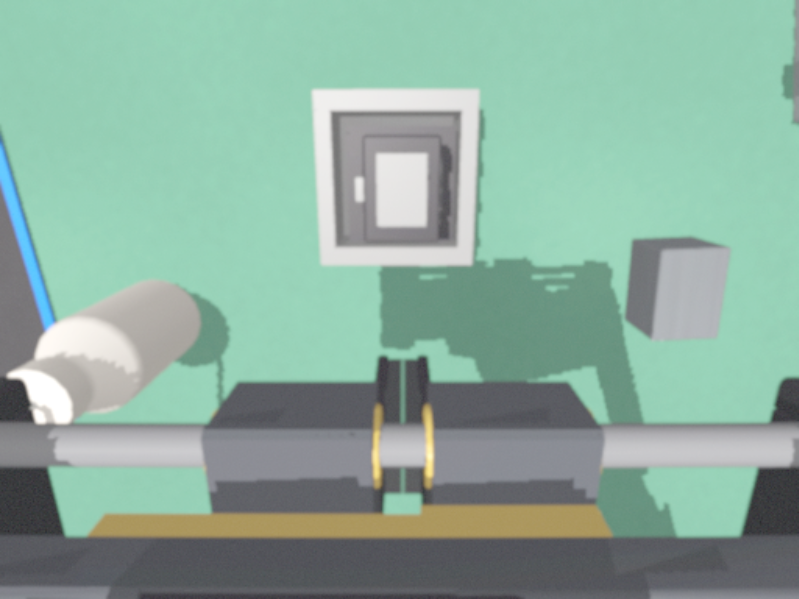

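View pics/side10b.png

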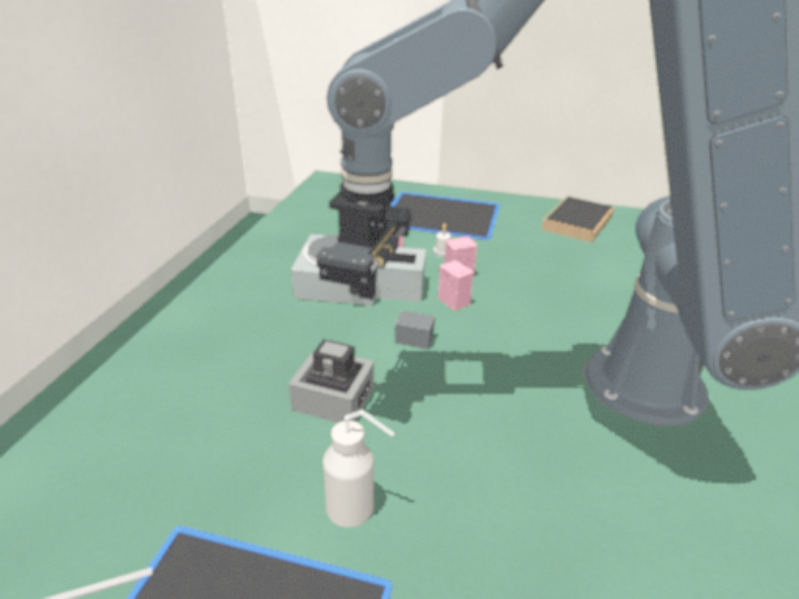

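```bash
python3 -c "
from plant import *
print(close_job())"
```

```text
the job is handed in; nothing more can be done
None
```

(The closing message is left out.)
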